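# Dial the thumbwheel lock of the jewellery case

### The job

The dark blue jewellery case in the open drawer is locked by a six-lobed thumbwheel. With a fingertip, gently flick the lobes at the wheel's overhanging edge so that it turns clockwise (seen from above), click by click, until it rests with its red lobe at the red pointer, not going past it; then, with the wheel let go, push the brass latch tab towards the wheel with the fingertips until it is fully home, and move clear. Never take hold of the wheel across its hub, and leave everything else in the drawer where it is.

Things in the scene. Friction and masses are not known exactly. Their poses are not given: they have to be found in the camera images.
- lock_case: dark blue jewellery case fixed in the drawer, 150 (x) x 220 (y) x 45 (z) mm, on the 8 mm thick drawer floor; origin at the centre of its underside, heights are above it; its -x face is the front, towards the robot. The wheel stands at the lid's front edge and overhangs the front face by 27 mm, with free air below down to the drawer floor; the latch is on the wheel's -y side.
- wheel_axis (a point): on the vertical wheel axis at mid-height of the lobes: 62 mm to -x, 45 mm to +y, 53 mm up in the case's frame; axes as the case's. White wheel: hub radius 18 mm, six straight lobes 60 degrees apart, 7 mm wide, round ends reaching to radius 40 mm, 48 to 58 mm up (lid at 45 mm). At rest one lobe points straight to the front (-x of the case) and one straight at the pointer (+x).
- red_lobe (a point): centre of the round end of the red lobe (others white), 36 mm from the axis. A fingertip passing along the wheel's front from -y to +y of the case, inner side 28 to 30 mm from the axis, carries a lobe over half-way; the wheel clicks on by itself: one pass from 50 mm before to 50 mm beyond is one click clockwise. The part between the lobes must be under 22 mm wide along the pass. About 3 N.
- pointer (a point): tip of the red pointer fixed on the lid, 42 mm from the wheel axis towards +x of the case; the code is dialled when the red lobe points at it
- wheel (a joint): wheel angle in rad, growing clockwise seen from above; 0 when the red lobe is at the pointer. It rests in clicks of 1.047 rad (60 degrees), tipping over half-way between; well damped, it does not spin on. At the start it rests 1 to 4 clicks before the pointer (-1.05, -2.09, -3.14 or -4.19).
- latch (a joint): latch travel in m: 0 as found, 0.022 fully home; slides towards +y of the case (towards the wheel) with about 2 N of friction and stays where it is left. A fence inside blocks it after about 6 mm unless the red lobe is at the pointer; once home it locks the wheel.
- latch_top (a point): middle of the top of the brass latch tab, an upright plate 30 (x) x 10 (y) x 30 (z) mm standing on the lid, its top 76 mm up in the case's frame; axes as the case's. At the start it stands 72 mm to -y and 17 mm to +x of the wheel axis; there is 78 mm of free lid on its -y side
- drawer: open white drawer, fixed, 480 (x) x 1000 (y) mm, floor 8 mm thick; front wall 70 mm high at x = 0.34 to 0.36, other walls 55 mm; origin at the middle of its underside
- bangle: gold-tone bangle, 68 mm across, 10 mm high, lying in the clear acrylic organiser; origin under its centre; leave alone
- watch: stainless steel watch with closed bracelet, on its side, 60 mm across, about 38 mm high, in the organiser; leave alone
- perfume: closed amber perfume bottle with black cap, 44 x 30 x 78 mm, standing in the organiser; leave alone
- bowl: black ceramic trinket bowl, 90 mm across, 35 mm high, on the drawer floor to the robot's right; leave alone
- jar: white cream jar, 60 mm across, 45 mm high, on the drawer floor to the robot's right; leave alone
- comb: wooden comb, 160 (y) x 38 x 6 mm, lying along the back of the drawer; leave alone

How it is judged:
By the outcome, as a careful person would: the job done as asked, in the order asked, and still so for the second after the job is handed in, with the robot touching nothing.
It also fails if it takes over 64 s, if anything falls off the work surface, if the arm or the gripper's body presses on something with over 40 N, if the wrist force passes 120 N, or if a joint passes its speed limit or range.

### The arm

A 6-joint arm with a two-finger parallel gripper is mounted at the origin on the work surface. World frame = base frame: x ahead of the robot, y to its left, z up, the work surface at z = 0. Lengths are in mm, angles in rad, forces in N, time in s.
With the tool pointing down it reaches from about 325 to 875 mm from the base axis. Payload 4.4 kg.
Tool frame: the origin (TCP) lies between the finger pads; the fingertips stand 14 mm ahead of it and the grasp point (between the pads) lies 5 mm behind it; z points along the fingers, x is the direction in which the jaws open and shut, and the axes are right-handed (so a half turn about z gives the same grasp; the last joint's range is limited). The gripper opens to 85 mm and grips with 20 to 120 N. Pads are 22 mm wide; open, the fingers measure 114 mm over their backs; the gripper's body (76 mm by 85 mm) begins 54 mm behind the grasp point. The pads swing forward as they close: fully open they stand 13 mm farther back than shut.
Start: joints at [-1.403, 0.207, 1.542, -0, 1.393, -0.15], TCP at [180.208, -546.033, 245.282] pointing down, gripper open.
Joint ranges: [-2.73, 2.73], [-0.86, 2.22], [0.23, 2.46], [-1.11, 4.25], [0.08, 2.63], [-2.82, 2.82]. Speed limits (rad/s): [2.79, 2.79, 3.14, 3.14, 3.14, 3.14].

### API

Orientations are given as a rotation vector (axis times angle).
In Python, from rig import env gives the robot as it stands. Calls block until the motion is done:
- env.goto(position, orientation): joint-space move of the TCP to a pose.
- env.servo_line(position, rot=None, v=150, guard=None): straight line of the TCP; rot=None keeps the orientation; v is the mean speed in mm/s. With guard (N) it stops when the force on the tool has changed by that much, and returns True; else False.
- env.movej(angles): joint-space move.
- env.gripper_to(opening, newtons=None): finger opening in mm; newtons is the grip in N (None keeps the last); returns when the fingers have stopped.
- env.wait(seconds).
- env.solve_ik(position, orientation): joint angles nearest the present ones, or None.
- env.state(): the state.
- env.read_camera(name): name is "scene" or "top"; returns a dict with "color" (400x640x3 uint8, red, green, blue), "mtx" (3x3 intrinsics, pixels), "camera_from_world" (4x4, takes a point from world to camera coordinates). Camera axes: x right, y down, z forward; pixel columns grow to the right and rows downward; lengths in mm; the calibration is good to about 2 mm. A picture is of the moment at which its call begins. There is no depth.
A pose or a line that the arm cannot do raises env.PlanningError and nothing moves.
- env.finish_job(): hands the job in, once; it reports no verdict.
The state is a dict: "time": time; "joints": joint angles; "joint_velocities": joint speeds; "joint_efforts": joint torques, N m; "position": TCP position; "tcp_rot": TCP orientation; "ft_force": force on the tool from outside, world axes, zero at the start; "wrist_torque": the same for the moment, N m; "opening": finger opening in mm.
Only numpy, scipy, OpenCV 4.12 (cv2) and the standard library are available. Lean on these libraries where they do the work, as an engineer would, in place of code of your own. Each camera call takes 0.05 s, during which the arm holds its last target. There are 200 camera calls.

## Working session

There is one attempt and no reset: what is moved stays moved. The work goes in short steps, each a Python script; the robot and the scene stay as the last script left them, time stands still between calls to the robot, and variables do not carry over. Pictures are saved under pics/ and viewed, about 8 in all and at most 12, crops included, and the job is handed in when it is done.

```bash
mkdir -p pics; ls; python3 - <<'E'
from rig import env
import cv2,numpy as np
for n in("top","scene"):
    c=env.read_camera(n); cv2.imwrite(f"pics/{n}0.png",c["color"][:,:,::-1]); print(n,c["mtx"].round(1).tolist(),c["camera_from_world"].round(4).tolist())
s=env.state(); print(s["time"],s["position"],s["tcp_rot"],s["opening"])
E
```

```text
pics
top [[416.4, 0.0, 329.3], [0.0, 416.4, 203.4], [0.0, 0.0, 1.0]] [[-0.0232, -0.9997, 0.0063, 19.2915], [-0.9905, 0.0221, -0.1359, 648.7691], [0.1358, -0.0094, -0.9907, 1287.1274], [0.0, 0.0, 0.0, 1.0]]
scene [[393.6, 0.0, 315.4], [0.0, 393.6, 203.9], [0.0, 0.0, 1.0]] [[-0.7807, 0.6249, -0.0078, 482.0036], [0.4348, 0.5342, -0.725, -214.0039], [-0.4488, -0.5694, -0.6887, 1297.9193], [0.0, 0.0, 0.0, 1.0]]
0.1 [ 180.09537931 -545.39675171  244.22516146] [-2.54471894e+00  1.83981932e+00  2.34632173e-03] 85.35847429694292
```

View pics/top0.png

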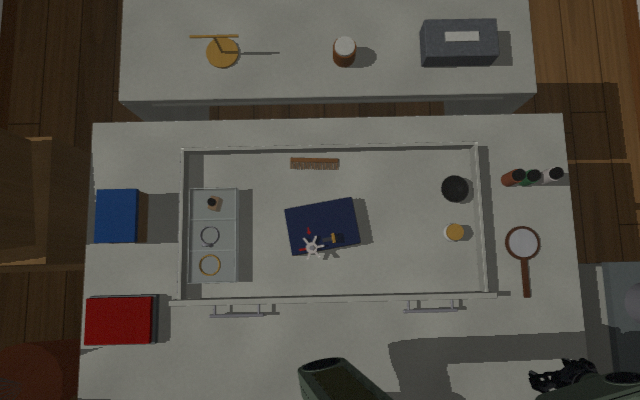

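View pics/scene0.png

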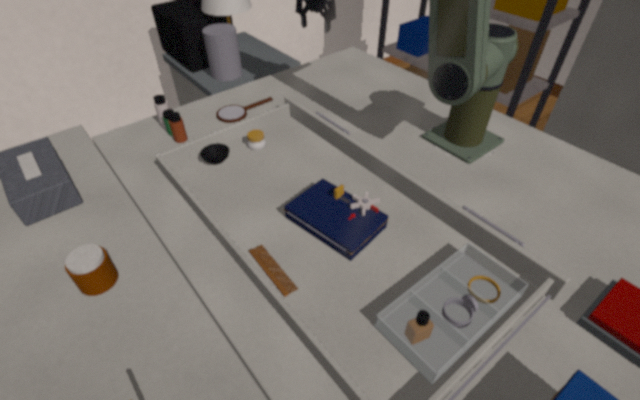

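The top view shows the case at about (322,227) with the wheel at (313,245), the latch at (333,238) and one red spot near (309,231). I'll enlarge both views.

```bash
python3 - <<'E'
import cv2,numpy as np
a=cv2.imread("pics/top0.png")[190:265,270:375]; b=cv2.imread("pics/scene0.png")[170:260,275:400]
a=cv2.resize(a,(784,560),interpolation=cv2.INTER_CUBIC)
cv2.imwrite("pics/a1.png",a)
cv2.imwrite("pics/b1.png",cv2.resize(b,(750,540),interpolation=cv2.INTER_CUBIC))
E
```

```text
(no output)
```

View pics/a1.png

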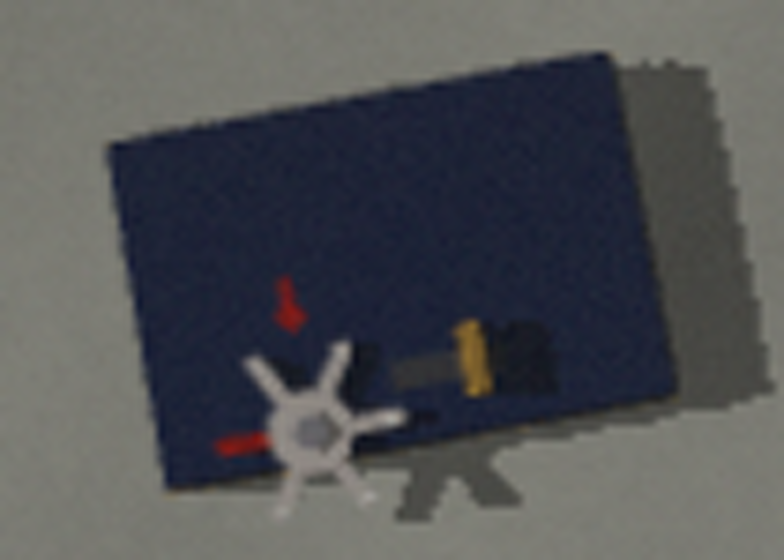

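View pics/b1.png

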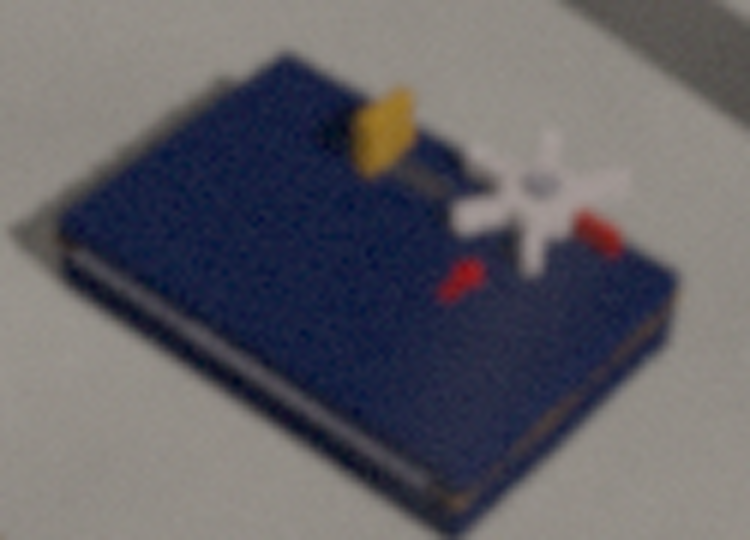

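The red lobe looks about 90° before the pointer, roughly half-way between clicks, which doesn't match a rest position. I'll check whether it settles, and fit the case pose meanwhile.

```bash
cat > h.py <<'E'
import cv2,numpy as np
from scipy.optimize import least_squares
from rig import env
def proj(c,P):
    P=np.atleast_2d(P); q=P@c["camera_from_world"][:3,:3].T+c["camera_from_world"][:3,3]
    u=q@np.array(c["mtx"]).T; return u[:,:2]/u[:,2:]
def case2w(p,P):
    x,y,z,a=p; P=np.atleast_2d(P); c,s=np.cos(a),np.sin(a)
    return np.c_[x+c*P[:,0]-s*P[:,1],y+s*P[:,0]+c*P[:,1],z+P[:,2]]
def wheelang(c,p):
    """red lobe angle (cw from pointer negative => before) by colour, at lobe height"""
    im=c["color"].astype(int); r=(im[...,0]>110)&(im[...,1]<75)&(im[...,2]<75)
    best=[]
    for th in np.deg2rad(np.arange(0,360,2)):   # th ccw from case +x
        R=np.arange(22,40,2.)
        P=case2w(p,np.c_[-62+R*np.cos(th),45+R*np.sin(th),0*R+58])
        uv=proj(c,P).round().astype(int); best.append(r[uv[:,1],uv[:,0]].mean())
    best=np.array(best); k=np.flatnonzero(best>=best.max()-.15)
    return best.max(), (k*2).tolist()
E
python3 - <<'E'
from h import *
env.wait(1.0)
T=env.read_camera("top");S=env.read_camera("scene")
cv2.imwrite("pics/t2.png",cv2.resize(T["color"][190:265,270:375,::-1],(784,560),interpolation=cv2.INTER_CUBIC))
# lid corners from enlarged views (px): top order: (+x,+y),(+x,-y),(-x,-y),(-x,+y)
k=np.array([105/784,75/560]);kb=np.array([1/6,1/6])
def up(p,k,o): return (np.array(p,float)+.5)*k-.5+o
tc=up([(107,145),(610,52),(679,393),(166,490)],k,[270,190])
sc=up([(455,497),(62,235),(287,55),(680,280)],kb,[275,170])
L=np.array([[75,110,45],[75,-110,45],[-75,-110,45],[-75,110,45]],float)
tw=up([(290,330)],k,[270,190]); sw=up([(482,265)],kb,[275,170])
f=lambda p:np.r_[(proj(T,case2w(p,L))-tc).ravel(),(proj(S,case2w(p,L))-sc).ravel()]
r=least_squares(f,[560,50,8,.17],loss="soft_l1"); print(r.x,f(r.x).round(1))
for z in(8,): 
  r2=least_squares(lambda q:f([q[0],q[1],z,q[2]]),[560,50,.17],loss="soft_l1");print(r2.x,r2.cost,f([*r2.x[:2],z,r2.x[2]]).round(1))
p=[r2.x[0],r2.x[1],8,r2.x[2]]
print(wheelang(T,p),wheelang(S,p))
im=T["color"][:,:,::-1].copy(); im=cv2.resize(im[190:265,270:375],(784,560),interpolation=cv2.INTER_CUBIC)
E
```

```text
[ 5.77973642e+02  2.97783799e+01 -8.16661963e-01  1.61996632e-01] [-0.3  0.   0.1 -0.  -0.1  0.5 -0.1  0.4  0.3 -0.2 -2.  -1.1 -0.6  0.6
  0.3  0.8]
[5.79531744e+02 3.17765670e+01 1.56445969e-01] 8.02516377371575 [-1.1 -1.  -0.3 -0.7 -0.6  0.1 -1.1 -0.3  0.3 -1.8 -2.2 -3.1 -0.3 -1.4
  0.9 -0.7]
(np.float64(0.5555555555555556), [92, 94, 96]) (np.float64(1.0), [86, 88, 90, 92])
```

View pics/t2.png

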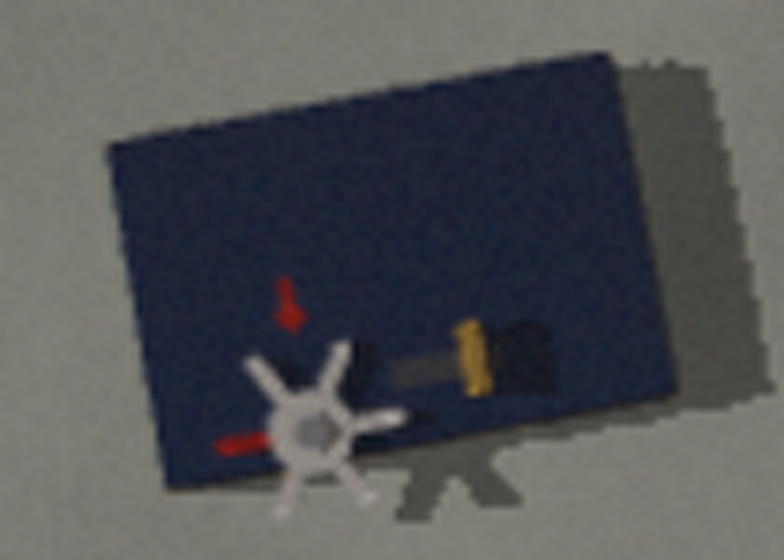

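The picture is unchanged: red stands at about +90° from the pointer, so the wheel is balanced half-way at about -1.57. I'll refine the case pose by fitting its silhouette, and check the calibration against the drawer walls.

```bash
python3 - <<'E'
from h import *
from scipy.optimize import minimize
C={n:env.read_camera(n) for n in("top","scene")}
B=np.array([[a,b,c] for a in(-75,75) for b in(-110,110) for c in(0,45)],float)
M={}
for n,c in C.items():
    im=c["color"].astype(float); m=((im[...,2]-im[...,0]>14)&(im.sum(2)<230)).astype(np.uint8)
    u=proj(c,case2w([579,31,5,.16],B)); x0,y0=(u.min(0)-8).astype(int); x1,y1=(u.max(0)+8).astype(int)
    k=np.zeros_like(m);k[y0:y1,x0:x1]=1; m*=k
    # wheel/latch/pointer holes: fill by don't-care region
    P=case2w([579,31,5,.16],np.array([[-62+55*np.cos(t),45+55*np.sin(t),53] for t in np.linspace(0,6.28,20)]+[[-45,-27,76],[-60,-27,76],[-30,-27,45],[-30,-60,45]]))
    d=np.zeros_like(m); cv2.fillConvexPoly(d,cv2.convexHull(proj(c,P).round().astype(np.int32)),1)
    m=cv2.morphologyEx(m,cv2.MORPH_CLOSE,np.ones((3,3)));M[n]=(m,d); print(n,m.sum())
def cost(p,names):
    s=0
    for n in names:
        m,d=M[n]; r=np.zeros((1600,2560),np.uint8); h=cv2.convexHull(((proj(C[n],case2w(p,B))+.5)*4*16-8).round().astype(np.int32))
        cv2.fillConvexPoly(r,h,255,shift=4); r=cv2.resize(r,(640,400),interpolation=cv2.INTER_AREA)/255.
        s+=(np.abs(r-m)*(1-d)).sum()
    return s
sc=np.array([10,10,10,.1])
def fit(names,z=None):
    g=lambda q: cost([q[0]*10,q[1]*10,(q[2]*10 if z is None else z),q[3]*.1],names)
    q=np.array([579,31,5,.16])/sc
    for s in(1,.4,.2): q=minimize(g,q,method="Nelder-Mead",options=dict(initial_simplex=np.vstack([q]+[q+s*e for e in np.eye(4)]),maxiter=150)).x
    p=q*sc; 
    if z is not None:p[2]=z
    print(names,z,p.round(3),round(g(q),1)); return p
for a in(("top","scene"),("top",),("scene",)):
    for z in(None,8): fit(a,z)
t=C["top"]
print("front wall top z70/62 edges",proj(t,[[340,0,70],[360,0,70],[800,0,55],[820,0,55]]).round(1).tolist())
g=t["color"].mean(2); print(g[285:310,330:345].mean(1).round().tolist()); print(g[138:160,330:345].mean(1).round().tolist())
E
```

```text
top 2856
scene 3666
('top', 'scene') None [5.75503e+02 2.95030e+01 1.49700e+01 1.75000e-01] 885.7
('top', 'scene') 8 [5.75158e+02 2.88900e+01 8.00000e+00 1.92000e-01] 924.0
('top',) None [ 5.81407e+02  3.05280e+01 -2.30420e+01  1.63000e-01] 73.5
('top',) 8 [5.7745e+02 3.0075e+01 8.0000e+00 1.7600e-01] 146.5
('scene',) None [ 5.52741e+02  6.31600e+00 -2.32740e+01  1.68000e-01] 463.8
('scene',) 8 [5.62112e+02 2.25770e+01 8.00000e+00 3.04000e-01] 652.0
front wall top z70/62 edges [[333.2, 303.1], [333.0, 296.3], [329.6, 156.5], [329.5, 150.5]]
[122.0, 122.0, 122.0, 122.0, 122.0, 122.0, 123.0, 122.0, 121.0, 101.0, 58.0, 81.0, 121.0, 121.0, 120.0, 120.0, 117.0, 98.0, 114.0, 114.0, 114.0, 114.0, 114.0, 113.0, 113.0]
[116.0, 116.0, 115.0, 115.0, 116.0, 114.0, 105.0, 114.0, 114.0, 111.0, 57.0, 58.0, 58.0, 70.0, 121.0, 121.0, 121.0, 121.0, 121.0, 119.0, 99.0, 81.0]
```

```bash
python3 - <<'E'
from h import *
T=env.read_camera("top");S=env.read_camera("scene")
k=np.array([105/784,75/560]);kb=np.array([1/6,1/6])
def up(p,k,o): return (np.atleast_2d(np.array(p,float))+.5)*k-.5+o
def back(c,uv,z):
    R=c["camera_from_world"][:3,:3];t=c["camera_from_world"][:3,3]
    o=-R.T@t; d=np.linalg.inv(c["mtx"])@np.array([uv[0],uv[1],1.]); d=R.T@d; return o+d*(z-o[2])/d[2]
tc=up([(107,145),(610,52),(679,393),(166,490)],k,[270,190]); sc=up([(455,497),(62,235),(287,55),(680,280)],kb,[275,170])
L=np.array([[75,110,45],[75,-110,45],[-75,-110,45],[-75,110,45]],float)
W=[-62,45,58]
for nm,c,u,w in(("top",T,tc,up((311,430),k,[270,190])[0]),("scene",S,sc,up((541.5,200),kb,[275,170])[0])):
    r=least_squares(lambda q:(proj(c,case2w([q[0],q[1],8,q[2]],L))-u).ravel(),[579,31,.16])
    p=[r.x[0],r.x[1],8,r.x[2]]
    print(nm,np.round(p,3),r.fun.round(1),"axis from case",case2w(p,W).round(1),"from lobes z66",back(c,w,66).round(1),"z58",back(c,w,58).round(1))
E
```

```text
top [5.7799e+02 2.9356e+01 8.0000e+00 1.6300e-01] [-0.4 -0.3  0.3 -0.5  0.3  0.3 -0.1  0.4] axis from case [[509.5  63.7  66. ]] from lobes z66 [510.5  63.8  66. ] z58 [510.8  64.1  58. ]
scene [5.82648e+02 3.64510e+01 8.00000e+00 1.60000e-01] [ 0.8  0.1 -2.2 -1.5 -0.3 -0.   1.4  0.8] axis from case [[514.3  71.   66. ]] from lobes z66 [513.   68.1  66. ] z58 [506.6  62.4  58. ]
```

```bash
cat >> h.py <<'E'
from scipy.spatial.transform import Rotation as Ro
AX=np.array([510.3,64.3]);YAW=.163
ex=np.array([np.cos(YAW),np.sin(YAW),0]);ey=np.array([-np.sin(YAW),np.cos(YAW),0]);ez=np.array([0,0,1.])
def W(x,y,z): return np.array([AX[0],AX[1],0])+x*ex+y*ey+z*ez
def rot(a): # jaw axis at angle a from case +x, tool down
    j=np.cos(a)*ex+np.sin(a)*ey; return Ro.from_matrix(np.c_[j,np.cross(-ez,j),-ez]).as_rotvec()
P0=[AX[0]+62*np.cos(YAW)+45*np.sin(YAW),AX[1]+62*np.sin(YAW)-45*np.cos(YAW),8,YAW]
def look(name):
    T=env.read_camera("top");S=env.read_camera("scene");print(wheelang(T,P0),wheelang(S,P0))
    a=cv2.resize(T["color"][185:270,270:375,::-1],(420,340),interpolation=cv2.INTER_CUBIC);b=cv2.resize(S["color"][165:250,275:380,::-1],(420,340),interpolation=cv2.INTER_CUBIC)
    cv2.imwrite(name,cv2.resize(np.vstack([a,b]),(370,600)))
    s=env.state();print(round(s["time"],2),s["position"].round(1),s["ft_force"].round(1),round(s["opening"],1))
E
python3 - <<'E'
from h import *
q=[env.solve_ik(W(-70,-107,150),rot(s*np.pi/2)) for s in(1,-1)]; print(q)
s=1 if q[1] is None or (q[0] is not None and abs(q[0][5])<abs(q[1][5])) else -1
print(s); R=rot(s*np.pi/2)
env.goto(W(-70,-107,150),R); env.servo_line(W(-70,-107,42),v=120); print(env.state()["ft_force"])
env.servo_line(W(-39.5,-107,42),v=100)
print(env.servo_line(W(-39.5,-70,42),v=40,guard=12),env.state()["ft_force"],env.state()["position"])
look("pics/n1.png")
env.servo_line(W(-85,-75,42),v=60); env.wait(.3); look("pics/n2.png")
E
```

```text
[array([-3.02131907e-01,  7.08247297e-02,  1.90786467e+00, -4.44089210e-16,
        1.16290326e+00, -2.03592823e+00]), array([-3.02131907e-01,  7.08247297e-02,  1.90786467e+00, -4.44089210e-16,
        1.16290326e+00,  1.10566442e+00])]
-1
[ 0.39399064 -0.17642416  0.50157573]
False [ 0.57127816 -0.33011187 -0.81922132] [482.86621824 -11.31114958  42.05768909]
(np.float64(1.0), [60]) (np.float64(1.0), [56, 58, 60, 62, 64, 66])
6.15 [482.8 -11.4  42. ] [-0.   0.2  0.2] 85.6
(np.float64(1.0), [60]) (np.float64(1.0), [56, 58, 60, 62, 64, 66])
7.47 [438.7 -23.4  41.9] [-0.7 -0.2  0. ] 85.4
```

View pics/n2.png

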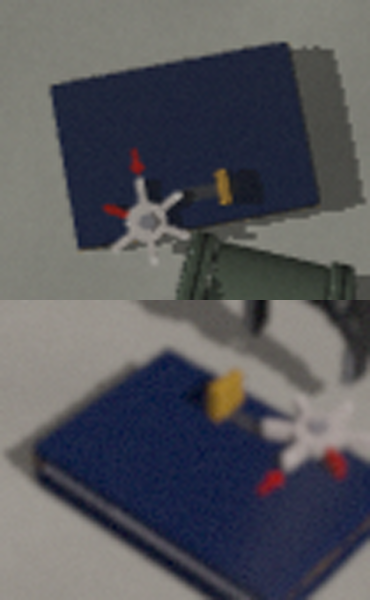

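The nudge tipped the wheel to the detent at -1.05 (red 60° before the pointer). One full pass now.

```bash
python3 - <<'E'
from h import *
env.servo_line(W(-85,-107,42),v=100);env.servo_line(W(-39.5,-107,42),v=100)
print(env.servo_line(W(-39.5,-7,42),v=50,guard=15),env.state()["ft_force"])
look("pics/n3.png")
E
```

```text
False [-0.22864059  0.07751376  0.11842034]
(np.float64(0.8888888888888888), [0]) (np.float64(1.0), [0, 2, 4, 6, 8, 10, 12])
10.79 [472.5  50.8  42. ] [-0.2  0.1  0.3] 85.4
```

```bash
python3 - <<'E'
from h import *
env.servo_line(W(-90,-7,42),v=120);env.servo_line(W(-90,-110,150),v=150); look("pics/n4.png")
env.gripper_to(0); a=[(abs(q[5]),s) for s in(0,np.pi) if (q:=env.solve_ik(W(17,-110,150),rot(s))) is not None]; print(a)
env.goto(W(17,-110,150),rot(min(a)[1])); look("pics/n5.png")
E
```

```text
(np.float64(0.8888888888888888), [0]) (np.float64(1.0), [0, 2, 4, 6, 8, 10, 12])
12.6 [438.5 -58.1 149. ] [1.2 0.3 0.6] 85.6
[(np.float64(0.39737170096583174), 0), (np.float64(2.7442209526239605), 3.141592653589793)]
(np.float64(0.8888888888888888), [0]) (np.float64(1.0), [0, 2, 4, 6, 8, 10, 12])
14.79 [544.7 -41.5 150. ] [-0.3  0.8 -0.4] -0.1
```

View pics/n4.png

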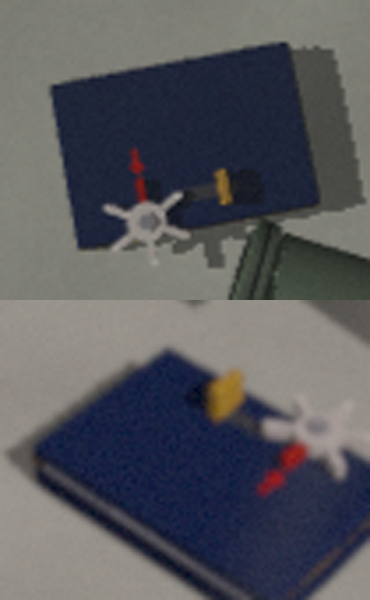

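The red lobe is at the pointer: the red lobe and pointer line up at about (138,175) in the top half. Now I'll push the latch.

```bash
python3 - <<'E'
from h import *
env.servo_line(W(17,-112,79),v=80,guard=8); f0=env.state()["ft_force"]; print(f0)
for y in range(-96,-58,3):
    g=env.servo_line(W(17,y,79),v=25,guard=9); s=env.state()
    d=s["position"]-np.r_[AX,0]; print(y,g,round(d@ey,1),round((s["ft_force"]-f0)@ey,1),round((s["ft_force"]-f0)[2],1))
    if g: break
look("pics/n6.png")
E
```

```text
[0.13500285 0.77264077 0.2812824 ]
-96 False -96.0 -1.7 -0.5
-93 False -92.9 -0.8 0.2
-90 False -89.8 -0.8 -0.4
-87 False -86.9 -1.1 -0.2
-84 False -84.0 -2.2 -1.0
-81 False -80.8 -1.2 -0.5
-78 False -77.7 -0.7 0.7
-75 False -74.7 -2.2 1.6
-72 False -71.7 -1.2 0.7
-69 False -68.7 -1.4 0.2
-66 False -65.9 -3.7 0.6
-63 True -66.0 -2.4 0.3
(np.float64(0.0), [0, 2, 4, 6, 8, 10, 12, 14, 16, 18, 20, 22, 24, 26, 28, 30, 32, 34, 36, 38, 40, 42, 44, 46, 48, 50, 52, 54, 56, 58, 60, 62, 64, 66, 68, 70, 72, 74, 76, 78, 80, 82, 84, 86, 88, 90, 92, 94, 96, 98, 100, 102, 104, 106, 108, 110, 112, 114, 116, 118, 120, 122, 124, 126, 128, 130, 132, 134, 136, 138, 140, 142, 144, 146, 148, 150, 152, 154, 156, 158, 160, 162, 164, 166, 168, 170, 172, 174, 176, 178, 180, 182, 184, 186, 188, 190, 192, 194, 196, 198, 200, 202, 204, 206, 208, 210, 212, 214, 216, 218, 220, 222, 224, 226, 228, 230, 232, 234, 236, 238, 240, 242, 244, 246, 248, 250, 252, 254, 256, 258, 260, 262, 264, 266, 268, 270, 272, 274, 276, 278, 280, 282, 284, 286, 288, 290, 292, 294, 296, 298, 300, 302, 304, 306, 308, 310, 312, 314, 316, 318, 320, 322, 324, 326, 328, 330, 332, 334, 336, 338, 340, 342, 344, 346, 348, 350, 352, 354, 356, 358]) (np.float64(1.0), [0, 2, 4, 6, 8, 10, 12])
19.6 [537.6   1.9  78.8] [ 0.3 -0.1  0.5] -0.2
```

The hard stop came exactly at the predicted home position (-66). I'll press once more, firmly, then back off and look.

```bash
python3 - <<'E'
from h import *
g=env.servo_line(W(17,-60,79),v=15,guard=16); print(g,round((env.state()["position"]-np.r_[AX,0])@ey,1),env.state()["ft_force"])
env.servo_line(W(17,-100,79),v=80);env.servo_line(W(17,-110,200),v=150)
env.goto(W(-120,-300,260),env.state()["tcp_rot"]); env.wait(.5); look("pics/n7.png")
E
```

```text
True -66.0 [ 0.49104581 -2.266603    2.31051545]
(np.float64(0.7777777777777778), [0, 2]) (np.float64(1.0), [0, 2, 4, 6, 8, 10, 12])
23.05 [ 440.6 -251.1  260. ] [-0.8  0.3 -0.5] -0.2
```

View pics/n7.png

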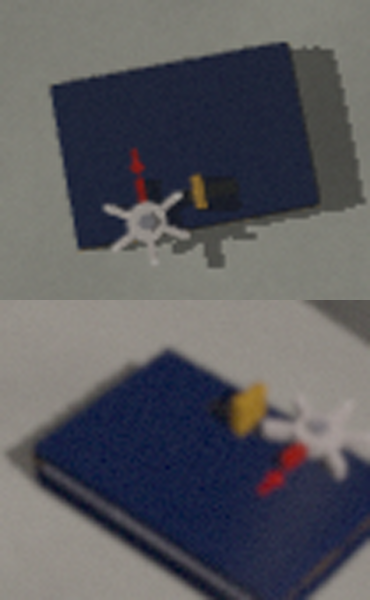

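The latch has moved from (224,187) to (200,191) in the top half, about 21 mm, and the red lobe is still at the pointer.

```bash
python3 -c "
from rig import env
env.finish_job()"
```

```text
the job is handed in; nothing more can be done
```

The wheel rests with its red lobe at the red pointer, the latch is fully home, and I handed the job in at about 23 s with the arm clear.

- **Wheel:** It did not start where the task said. It was balanced half-way between clicks, about 90° before the pointer. I gave it a light nudge with one fingertip, which settled it one click short, then one full pass clicked it onto the pointer. It did not go past.
- **Latch:** With the wheel let go, I pushed the tab with closed fingertips until it met a hard stop. A second, firmer push stopped at the same place.
- **Last checks:** The final pictures show the red lobe still at the pointer. The latch has moved about 21 mm in the image, which agrees with 22 mm within the camera's resolution. The hard stop was also where I had calculated home to be. The forces I read at each stop stayed at a few newtons.
- **Disagreements:** The two cameras differed by a few mm on where the case is. I used the top camera's position, and the contact positions bore it out. An attempt to fit the case outline in the scene camera failed and I did not use it.
- **Not checked:** I took no last picture of the other items in the drawer. All moves stayed near the case or above it.

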